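# Unlatch the tab-locked cap of a filter canister

## Task

Open the blue filter canister: squeeze the two upright orange tabs of its cap towards each other and keep them squeezed while you turn the cap anticlockwise (seen from above) as far as it goes, still seated. Then lift the cap straight off and set it down flat, right way up, in the middle of the green tray, without dropping it; let go and leave it there. Leave the new-filter carton, ratchet and torch where they are.

Things in the scene. Friction and masses are not known exactly. Their poses are not given: they have to be found in the camera images.
- canister: Blue filter canister bolted to the bench (fixed), upright. Origin: centre of its underside on the bench; z up. Foot 132 mm in diameter, bowl 92 mm, 70 mm high to the rim on which the cap sits; round the rim an aluminium collar of 110 mm outer diameter, top 83 mm above the bench, with teeth up to 88 mm. Two ears of the collar, about its +x and -x, reach over the cap's lugs while it is locked.
- canister_seat (a point): Centre of the canister's rim, under the cap; 70 mm above the canister's origin, same axes. The cap is locked when its axes agree with these; a stop ends its turn about 0.88 rad (50 degrees) anticlockwise of that, seen from above. From about 0.75 rad (43 degrees) on it can be lifted off. At the open end the released tabs meet nothing.
- cap: Black bayonet cap (loose, about 0.16 kg with tabs): disc 78 mm in diameter, 6 mm thick, two lugs to 48 mm radius along its x axis, a centre boss of 22 mm diameter up to 38 mm, two orange tabs along its y axis. Origin: centre of the disc's underside; z up. Starts seated and locked on the canister, with about 2 mm of play sideways and up, and 2 degrees of turn.
- cap_grip (a point): On the cap's axis, midway between the two tabs, 43 mm above the cap's underside: the height at which to squeeze. Grip line: the cap's y axis. The fingers' ends should stay more than 20 mm above the cap's underside, so as to clear the collar.
- tab_left_pad (a point): Centre of the outer face of the orange tab on the cap's +y side; moves with the tab. The tab is a flat upright plate, 30 mm wide (cap's x), 8 mm thick, from 14 to 62 mm above the cap's underside. The outer faces of the two tabs are 62 mm apart at rest and 46 mm fully squeezed.
- tab_right_pad (a point): Centre of the outer face of the orange tab on the cap's -y side; otherwise as tab_left_pad.
- tab_left (a joint): Inward travel of the +y tab in m: 0 sprung out, 0.008 fully squeezed. Its spring pushes out with 2 N at rest and 8.4 N fully squeezed. Its latch foot leaves the collar's notch after about 0.004 of travel; BOTH tabs must be in past that before the cap can turn.
- tab_right (a joint): The same for the -y tab.
- tray: Fixed green open square tray on the bench, 160 x 160 mm outside, walls 5 mm thick and 18 mm high, floor 5 mm thick. Origin: centre of its underside on the bench; sides along its x and y; z up.
- filter_box: Bystander, loose: white new-filter carton, 73 x 125 x 70 mm. Origin: centre of its underside.
- ratchet: Bystander, loose: ratchet with black grip, about 206 x 134 x 42 mm as it lies. Origin: centre of its underside.
- torch: Bystander, loose: red pocket torch, about 82 x 130 x 38 mm as it lies. Origin: centre of its underside.

How it is judged:
On the way, in this order (a step that is already met when the one before it is completed fails the run):
1. the cap has been turned anticlockwise by more than 0.65 rad (37 degrees) while still seated on the canister (less than 6 mm above its rim) (angle between the x axis of cap and the x axis of canister, either way round above 0.65 rad and z of cap in the frame of canister_seat below 0.006 m and horizontal distance between cap and canister_seat below 0.006 m), for 0.1 s.
2. the cap has been lifted clear of the canister (more than 25 mm above its rim) right way up (z of cap in the frame of canister_seat above 0.025 m and angle between cap's own z axis and vertical below 0.4 rad), for 0.1 s.
At the end, for the whole second after the job is handed in: The cap lies flat on the tray's floor, right way up (tilt under 0.1 rad, underside less than 10 mm above the tray's underside), its centre within 30 mm of the tray's centre, at rest and let go, with both tabs sprung out (travel under 2 mm) (horizontal distance between cap and tray below 0.03 m and z of cap in the frame of tray between 0.002 and 0.01 m and angle between cap's own z axis and vertical below 0.1 rad and linear speed of cap below 0.02 m/s and angular speed of cap below 0.1 rad/s and value of joint each of tab_left, tab_right below 0.002 m); the robot touches nothing.
It fails at once if the cap dropped: out of the fingers while neither on the canister (within 30 mm of its axis and 15 mm of its rim) nor within 20 mm of the tray's underside in height (not (horizontal distance between cap and canister_seat below 0.03 m and z of cap in the frame of canister_seat below 0.015 m) and z of cap in the frame of tray above 0.02 m and contact force between the fingers and cap below 0.02 N).
It fails at once if a bystander (carton, ratchet, torch) moved by more than 20 mm (distance of any of filter_box, ratchet, torch from where it was at the start of the episode above 0.02 m).
It also fails if it takes over 45 s, if anything falls off the work surface, if the arm or the gripper's body presses on something with over 40 N, if the wrist force passes 120 N, or if a joint passes its speed limit or range.

## Robot

A 7-joint arm with a two-finger parallel gripper is mounted at the origin on a cart in front of the work surface, level with it; the furniture and walls round the work are solid. World frame = base frame: x ahead of the robot, y to its left, z up, the work surface at z = 0. Lengths are in m, angles in rad, forces in N, time in s.
With the tool pointing down it reaches from about 0.35 to 0.9 m from the base axis. Payload 8.1 kg.
Tool frame: the origin (TCP) lies at the centre of the arm's flange, where the gripper is bolted on; the fingertips stand 178 mm ahead of it and the grasp point (between the pads) lies 159 mm ahead of it; z points along the fingers, y is the line along which they close (so a half turn about z gives the same grasp; the last joint's range is limited). The gripper opens to 92 mm and grips with 3 to 60 N. Pads are 19 mm wide; open, the fingers measure 130 mm over their backs; the gripper's body (75 mm by 190 mm) begins 47 mm behind the grasp point.
Start: joints at [1.191, 0.434, 0.025, 1.573, -0.012, 1.134, -0.075], TCP at [0.171, -0.601, 0.405] pointing down, gripper open.
Joint ranges: [-2.62, 2.62], [-0.44, 2.09], [-1.27, 1.32], [0.08, 2.57], [-1.32, 4.46], [0.12, 2], [-2.74, 2.74]. Speed limits (rad/s): [2.22, 2.22, 3.01, 3.01, 3.14, 3.14, 3.14].

## Interface

Orientations are given as a rotation vector (axis times angle).
In Python, from cell import arm gives the robot as it stands. The module is installed in compiled form; this text tells all that it offers.
- The arm moves only by the shell command python3 -m inch 'ROWS' [FORCE]. ROWS is text: rows parted by semicolons, each of 5 numbers parted by spaces: the shift along the tool's x, y, z in m, then the turn about the tool's z in rad, then the finger opening in m, from 0 to 0.0918. In form: x y z roll fingers; .... A call has 1 to 5 rows; each row is the pose to reach, as a shift and turn from the pose commanded when the call began, along the tool's axes at that moment; what a row does not reach only later rows make up. A row lasts 1/10 s, in which the tool goes at most 50 mm and 8.59 degrees, less where a joint would pass 70% of its speed; a pose out of reach is approached as far as the arm can. A call with a gripper value outside its range is refused whole. The fingers move at their own pace and stop on an object; FORCE is the grip in N (left out, the last holds). Time passes only in rows, so rows that repeat a pose let the fingers close. It gives the time, the measured TCP pose, the force, the opening and the grip force at its end, in the units of the state.
- arm.observe(): the state, without advancing time (a new reading comes with each control period).
- arm.get_image(name): name is "scene" or "top" or "wrist"; returns the picture (420x560x3 uint8, red, green, blue); there is no depth.
- arm.get_calibration(name): a dict with "intrinsics" (3x3 intrinsics, pixels), "pose" (4x4, takes a point from camera to world coordinates). Camera axes: x right, y up, looking along -z (the intrinsics and any distortion apply to the point x, -y, -z); pixel columns grow to the right and rows downward; lengths in m; the calibration is good to about 2 mm. A picture is of the moment at which its call begins: read the wrist's pose just before it. get_calibration takes no time and is no camera call; for the wrist camera it gives the pose at the moment of the call.
- arm.sign_off(): hands the job in; it is judged then, once.
Trained networks look in the newest picture that a camera, given by its name, has taken for a name from the list of things; names that differ only in an ending like _2 or _b are one class to them, and where a whole thing is asked for, a point or a joint stands for the part that bears it (a point fixed in the world has none). Each returns a list of dicts, best first, with "conf" (0 to 1); they miss things now and then, are a little off and sometimes report something else, mostly with a low value. They report only what shows in the picture. A call takes as long as a camera call.
- arm.look_for(camera, query): "point" ([row, column] in pixels, amid what is visible of it).
- arm.silhouettes(camera, query): "region" (420x560 bool, what is visible of it) and "point" ([row, column] in pixels, amid what is visible of it).
- arm.place_of(camera, query): "point" ([row, column] in pixels: a listed point, or the origin of a listed thing).
The state is a dict: "clock": time; "joints": joint angles; "dq": joint speeds; "joint_efforts": joint torques, N m; "position": TCP position; "ee_rot": TCP orientation; "force": force on the tool from outside, world axes, zero at the start; "ft_torque": the same for the moment, N m; "width": opening from 0.0 (shut) to 1.0 (fully open); "gripper_force": force on a finger pad.
Only numpy, scipy, OpenCV 4.12 (cv2) and the standard library are available. Lean on these libraries where they do the work, as an engineer would, in place of code of your own. Each camera call takes 0.05 s, during which the arm holds its last target. There are 200 camera calls.

## Working session

There is one attempt and no reset: what is moved stays moved. The work goes in short steps, Python scripts to look and compute and a shell command to move; the robot and the scene stay as the last step left them, time stands still between calls to the robot, and variables do not carry over. Pictures are saved under pics/ and viewed, at most 10 in all, crops included, and the job is handed in when it is done.

```bash
mkdir -p pics; cat > h.py <<'E'
import numpy as np, cv2
from cell import arm
from scipy.spatial.transform import Rotation as R
def ray(cam,px,z):
    c=arm.get_calibration(cam);K=np.array(c["intrinsics"]);P=np.array(c["pose"])
    r,co=px
    d=np.linalg.inv(K)@[co,r,1.]
    d=P[:3,:3]@[d[0],-d[1],-d[2]]; o=P[:3,3]
    return o+d*(z-o[2])/d[2]
def save(cam,name):
    im=arm.get_image(cam); cv2.imwrite('pics/'+name,im[:,:,::-1]); return im
E
python3 - <<'E'
from h import *
np.set_printoptions(precision=4,suppress=True)
a=save("top","a.png")
for q,z in [("canister",0),("canister_seat",.07),("cap",.07),("cap_grip",.113),("tab_left_pad",.108),("tab_right_pad",.108),("tray",0),("filter_box",0),("ratchet",0),("torch",0)]:
    for d in arm.place_of("top",q)[:2]: print(q,round(d["conf"],2),np.array(d["point"]),ray("top",d["point"],z))
s=arm.observe();print(s)
E
```

```text
canister_seat 0.83 [253.7 339.5] [ 0.4687 -0.2648  0.07  ]
cap 0.59 [250.7 342.5] [ 0.4751 -0.2717  0.07  ]
cap_grip 0.95 [248.8 346.6] [ 0.4764 -0.2761  0.113 ]
tab_left_pad 0.4 [247.7 329.9] [ 0.4799 -0.2411  0.108 ]
tab_right_pad 0.6 [252.2 361.6] [ 0.4686 -0.3083  0.108 ]
tab_right_pad 0.54 [119.8 250.3] [ 0.7678 -0.0758  0.108 ]
tray 0.7 [250.7 343.1] [ 0.4793 -0.2804  0.    ]
tray 0.69 [252.6 225.6] [ 0.482  -0.0046  0.    ]
filter_box 0.57 [122.2 201.2] [0.8004 0.0509 0.    ]
ratchet 0.94 [325.7 345. ] [ 0.3068 -0.2778  0.    ]
torch 0.74 [117.  246.9] [ 0.8099 -0.0605  0.    ]
{'clock': 0.55, 'joints': array([ 1.1914,  0.4345,  0.025 ,  1.5732, -0.0116,  1.134 , -0.0751]), 'dq': array([ 0.0008, -0.0004,  0.0005, -0.0035,  0.    , -0.001 , -0.0011]), 'joint_efforts': array([ -0.0009, -66.7241,   0.9831, -31.4637,  -0.0607,   0.0334,
         0.    ]), 'position': array([ 0.1708, -0.6012,  0.4047]), 'ee_rot': array([ 3.1115,  0.4332, -0.0001]), 'force': array([-0.5118,  0.6318,  0.0197]), 'ft_torque': array([ 0.035 , -0.0115, -0.0522]), 'gripper_force': 0.0, 'width': 1.0016955662244875}
```

View pics/a.png

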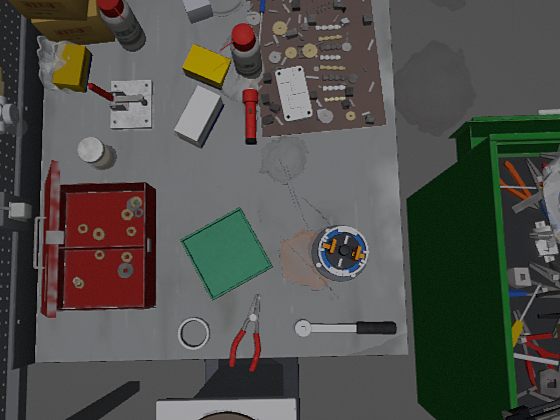

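The top view shows the canister at about (250,343) px with its tabs nearly along y, and the tray at (253,226) px, rotated about 30°. The ratchet is below the canister at (326,345). The path at the present height looks free.

```bash
cat >> h.py <<'E'
np.set_printoptions(precision=4,suppress=True)
def wrap(a,p): return (a+p/2)%p-p/2
def go(x,y,z,yaw):
    "shift in tool axes and roll to bring TCP to x,y,z with tool-x yaw (mod pi)"
    s=arm.observe(); M=R.from_rotvec(s["ee_rot"]).as_matrix()
    cur=np.arctan2(M[1,0],M[0,0])
    print("shift",M.T@(np.array([x,y,z])-s["position"]),"roll",-wrap(yaw-cur,np.pi),"yaw now",cur,"toolz",M[:,2],"q7",s["joints"][6],"t",s["clock"])
E
python3 - <<'E'
from h import *
im=arm.get_image("scene");cv2.imwrite("pics/b.png",im[:,:,::-1])
m=arm.silhouettes("top","tray")
for d in m[:3]:
    c=cv2.minAreaRect(np.argwhere(d["region"])[:,::-1].astype(np.float32)); print(d["conf"],c,d["point"])
    print([ray("top",p[::-1],.018) for p in cv2.boxPoints(c)])
go(.475,-.275,.405,-.17)
E
```

```text
0.93 ((225.20382690429688, 253.20701599121094), (68.8749008178711, 69.75279235839844), 61.38954162597656) [252.9, 226.6]
[array([0.5138, 0.1038, 0.018 ]), array([ 0.5885, -0.0403,  0.018 ]), array([ 0.4455, -0.1143,  0.018 ]), array([0.3727, 0.028 , 0.018 ])]
shift [ 0.3818 -0.2307 -0.0003] roll 0.44663774699728775 yaw now 0.2766377469972877 toolz [ 0. -0. -1.] q7 -0.0751466710793194 t 0.65
```

View pics/b.png

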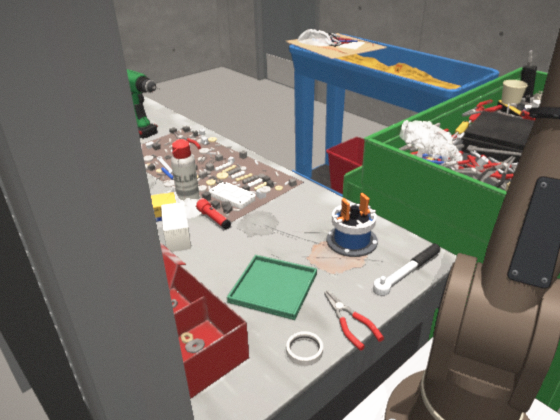

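The scene view shows the canister upright with its orange tabs at (348,208) and (366,202). The air above it is free; the green cart stands to the right.

```bash
python3 -m inch '0.042 -0.026 0 0.09 0.0918; 0.084 -0.051 0 0.18 0.0918; 0.126 -0.077 0 0.27 0.0918; 0.168 -0.102 0 0.36 0.0918; 0.2 -0.121 0 0.45 0.0918' 20
python3 - <<'E'
from h import *
go(.475,-.275,.405,-.17)
E
```

```text
clock: 1.15
position: [0.3321, -0.4276, 0.405]
ee_rot: [-3.129, 0.274, -0.001]
force: [0.9, 0.3, 1.0]
width: 0.997
gripper_force: 0.0
shift [ 0.1142 -0.1751  0.0002] roll -0.00475530505925259 yaw now -0.17475530505925263 toolz [ 0.001   0.0003 -1.    ] q7 -0.9216422476566396 t 1.15
```

```bash
python3 -m inch '0.023 -0.035 0 0 0.0918; 0.046 -0.07 0 0 0.0918; 0.069 -0.105 0 0 0.0918; 0.092 -0.14 0 0 0.0918; 0.114 -0.175 0 0 0.0918'
python3 - <<'E'
from h import *
print(arm.get_calibration("wrist")["pose"])
save("wrist","c.png")
for q,z in [("canister_seat",.07),("cap",.07),("cap_grip",.113),("tab_left_pad",.108),("tab_right_pad",.108)]:
    for d in arm.place_of("wrist",q)[:2]: print(q,round(d["conf"],2),np.array(d["point"]),ray("wrist",d["point"],z))
go(.475,-.275,.405,-.17)
E
```

```text
clock: 1.65
position: [0.4736, -0.2761, 0.405]
ee_rot: [3.129, -0.272, 0.001]
force: [1.0, -0.1, 0.1]
width: 1.0
gripper_force: 0.0
[[-0.1723  0.9369  0.3042  0.5567]
 [-0.9851 -0.1636 -0.0541 -0.2906]
 [-0.0009 -0.3089  0.9511  0.383 ]
 [ 0.      0.      0.      1.    ]]
cap 0.63 [182.9 274.1] [ 0.4793 -0.2706  0.07  ]
cap_grip 0.72 [200.3 275.6] [ 0.4743 -0.2741  0.113 ]
tab_left_pad 0.66 [192.7 231.6] [ 0.4841 -0.2418  0.108 ]
tab_right_pad 0.59 [200.6 310.7] [ 0.4663 -0.3034  0.108 ]
shift [ 0.0025 -0.0039 -0.0003] roll -0.004744043406178955 yaw now -0.174744043406179 toolz [-0.0006 -0.0006 -1.    ] q7 -1.3298526237192663 t 1.95
```

View pics/c.png

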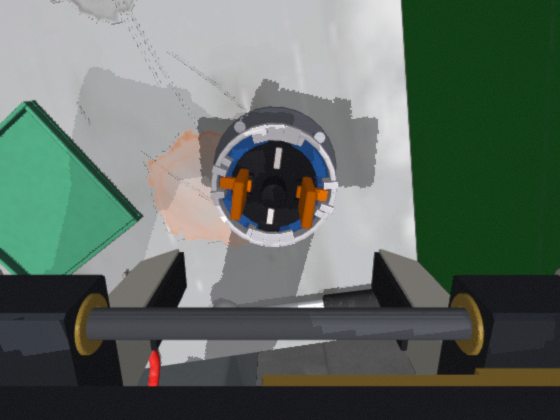

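The wrist view shows the cap centred at about (190,275), with the tabs at (240,195) and (307,200) and white index marks at (157,277) and (216,269). I'll get the yaw from the marks and the orange plates.

```bash
python3 - <<'E'
from h import *
im=cv2.imread("pics/c.png")
a=ray("wrist",(157.5,277.5),.076);b=ray("wrist",(216,269.5),.076);print(a,b,(a+b)/2,np.arctan2(*(a-b)[1::-1]))
hsv=cv2.cvtColor(im,cv2.COLOR_BGR2HSV)
m=cv2.inRange(hsv,(5,180,90),(20,255,255)); m[:120]=0;m[240:]=0;m[:,:205]=0;m[:,345:]=0
sub=cv2.bitwise_and(im,im,mask=m)[140:250,200:350]
cv2.imwrite("pics/d.png",cv2.resize(np.hstack([im[140:250,200:350],sub]),None,fx=2.6,fy=2.6,interpolation=cv2.INTER_CUBIC))
E
```

```text
[ 0.4993 -0.2822  0.076 ] [ 0.448  -0.2657  0.076 ] [ 0.4737 -0.2739  0.076 ] -0.3102964201192532
```

View pics/d.png

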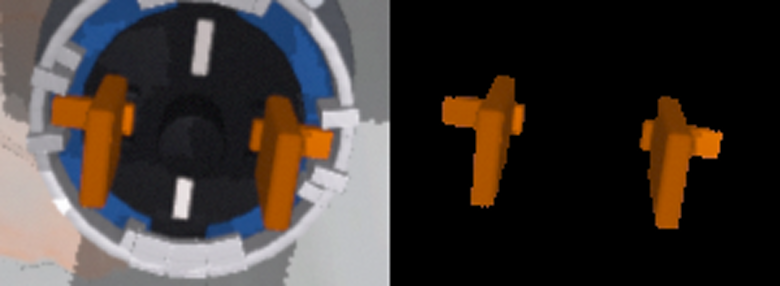

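```bash
python3 -m inch '0 -0.002 0.03 0.06 0.0918; 0 -0.002 0.07 0.125 0.0918; 0 -0.002 0.105 0.125 0.0918; 0 -0.002 0.133 0.125 0.0918; 0 -0.002 0.133 0.125 0.0918' 25
python3 - <<'E'
from h import *
save("wrist","e.png")
for q,z in [("cap_grip",.113),("tab_left_pad",.108),("tab_right_pad",.108)]:
    for d in arm.place_of("wrist",q)[:1]: print(q,round(d["conf"],2),np.array(d["point"]),ray("wrist",d["point"],z))
go(.474,-.274,.272,-.3)
E
```

```text
clock: 2.45
position: [0.4709, -0.2763, 0.2688]
ee_rot: [-3.105, 0.47, 0.009]
force: [-0.3, -0.2, 0.2]
width: 1.001
gripper_force: 0.0
cap_grip 0.62 [282.4 266.6] [ 0.4784 -0.2729  0.113 ]
tab_left_pad 0.7 [284.  191.9] [ 0.4851 -0.2393  0.108 ]
tab_right_pad 0.79 [285.6 337.4] [ 0.4652 -0.3017  0.108 ]
shift [ 0.0001 -0.0025  0.0014] roll 0.0006273062625754555 yaw now -0.29937269373742464 toolz [ 0.002  -0.0012 -1.    ] q7 -1.4612896554685282 t 2.65
```

View pics/e.png

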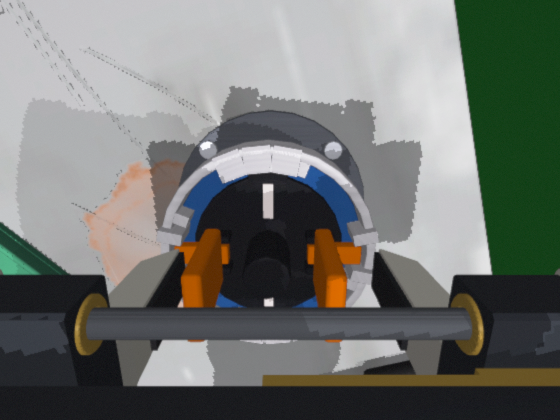

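The marks at column 268 are vertical, so the yaw is aligned. The cap sits about 4 mm left of the mid-line between the pads, so I'll correct that and squeeze.

```bash
python3 -m inch '0.001 -0.004 0 0 0.0918; 0.001 -0.004 0 0 0.0918; 0.001 -0.004 0 0 0.04; 0.001 -0.004 0 0 0.04; 0.001 -0.004 0 0 0.04' 25
python3 -m inch '0 0 0 0 0.04; 0 0 0 0 0.04'
```

```text
clock: 3.15
position: [0.475, -0.272, 0.2719]
ee_rot: [3.107, -0.467, 0.0]
force: [0.3, -1.1, -0.5]
width: 0.788
gripper_force: 0.0
clock: 3.35
position: [0.475, -0.272, 0.2718]
ee_rot: [3.107, -0.467, -0.0]
force: [-0.4, 0.1, 1.2]
width: 0.612
gripper_force: 4.3
```

```bash
python3 -m inch '0 0 0 0 0.04; 0 0 0 0 0.04; 0 0 0 0 0.04; 0 0 0 0 0.04'
```

```text
clock: 3.75
position: [0.475, -0.2719, 0.272]
ee_rot: [3.107, -0.467, 0.0]
force: [-2.1, -0.1, 6.1]
width: 0.492
gripper_force: 25.0
```

Fully squeezed (45 mm). Next is the anticlockwise turn, which is negative roll.

```bash
python3 -m inch '0 0 0 -0.1 0.04; 0 0 0 -0.2 0.04; 0 0 0 -0.3 0.04; 0 0 0 -0.4 0.04; 0 0 0 -0.4 0.04'
python3 -c "
from h import *
s=arm.observe();print(s['ft_torque'],s['force'],s['width'])"
```

```text
clock: 4.25
position: [0.4753, -0.2722, 0.272]
ee_rot: [3.137, 0.162, 0.001]
force: [0.7, -0.2, 4.0]
width: 0.49
gripper_force: 25.0
[0.0033 0.0008 0.1332] [ 0.7342 -0.1679  3.986 ] 0.4901793964954723
```

```bash
python3 -m inch '0 0 0 -0.1 0.04; 0 0 0 -0.2 0.04; 0 0 0 -0.3 0.04; 0 0 0 -0.4 0.04; 0 0 0 -0.44 0.04'
python3 -c "
from h import *
s=arm.observe();print(s['ft_torque'],s['force'],s['width'])"
```

```text
clock: 4.75
position: [0.4753, -0.2722, 0.272]
ee_rot: [3.027, 0.84, 0.001]
force: [-0.2, -0.4, 4.6]
width: 0.484
gripper_force: 25.0
[-0.0583 -0.047  -0.1458] [-0.2378 -0.3958  4.6324] 0.48446888592469656
```

```bash
python3 -m inch '0 0 0 -0.04 0.04; 0 0 0 -0.04 0.04'
python3 - <<'E'
from h import *
s=arm.observe();print(s['ft_torque'],s['force'],s['width'])
save("wrist","f.png");go(.475,-.272,.272,.58)
E
```

```text
clock: 4.95
position: [0.4753, -0.2722, 0.272]
ee_rot: [3.01, 0.897, 0.001]
force: [0.8, -0.2, 4.2]
width: 0.486
gripper_force: 25.0
[-0.0614 -0.0675 -0.0399] [ 0.7729 -0.1856  4.2347] 0.48606912242360817
shift [-0.0001 -0.0003 -0.    ] roll -0.0014445510229319503 yaw now 0.5785554489770681 toolz [ 0.0008 -0.0004 -1.    ] q7 -0.7313183543217059 t 5.0
```

View pics/f.png

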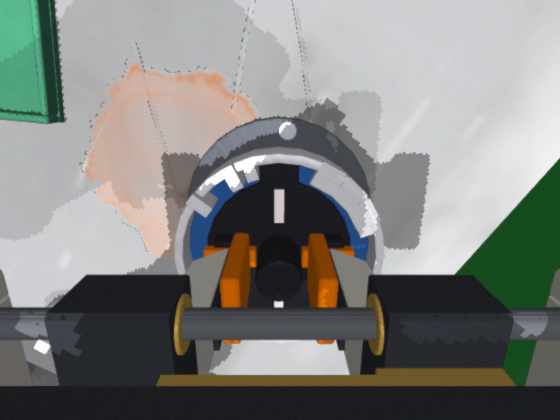

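The cap has turned with the fingers: its mark at (205,279) is vertical and the collar ear has moved off to (200,345). Lifting.

```bash
python3 -m inch '0 0 -0.005 0 0.04; 0 0 -0.012 0 0.04; 0 0 -0.022 0 0.04; 0 0 -0.035 0 0.04; 0 0 -0.05 0 0.04'
```

```text
clock: 5.5
position: [0.4749, -0.2716, 0.3227]
ee_rot: [-3.009, -0.901, 0.001]
force: [-0.2, -0.2, -1.1]
width: 0.492
gripper_force: 25.0
```

```bash
python3 -m inch '0.01 -0.015 -0.01 0 0.04; 0.03 -0.044 -0.02 0 0.04; 0.05 -0.073 -0.02 0 0.04; 0.07 -0.103 -0.02 0 0.04; 0.09 -0.132 -0.02 0 0.04'
python3 -m inch '0.02 -0.029 0 0 0.04; 0.04 -0.059 0 0 0.04; 0.055 -0.081 0 0 0.04; 0.06 -0.088 0 0 0.04; 0.06 -0.088 0 0 0.04'
python3 - <<'E'
from h import *
save("wrist","g.png")
for d in arm.silhouettes("top","tray")[:1]:
    c=cv2.minAreaRect(np.argwhere(d["region"])[:,::-1].astype(np.float32)); print(d["conf"],c)
    print(ray("top",c[0][::-1],.018))
for d in arm.place_of("wrist","tray")[:1]:print(d["conf"],d["point"],ray("wrist",d["point"],0))
go(.48,-.006,.23,.58)
E
```

```text
clock: 6.0
position: [0.4771, -0.1096, 0.3426]
ee_rot: [3.009, 0.902, 0.001]
force: [0.5, 0.3, -1.9]
width: 0.485
gripper_force: 25.0
clock: 6.5
position: [0.4791, -0.0039, 0.3423]
ee_rot: [-3.008, -0.906, -0.001]
force: [0.2, -1.1, -1.4]
width: 0.487
gripper_force: 25.0
0.93 ((225.20382690429688, 253.20701599121094), (68.8749008178711, 69.75279235839844), 61.38954162597656)
[ 0.4795 -0.0058  0.018 ]
shift [ 0.0011 -0.0004  0.1118] roll 0.00021526689173612112 yaw now 0.5802152668917362 toolz [-0.0002 -0.0007 -1.    ] q7 -1.2382362968531435 t 6.65
```

View pics/g.png

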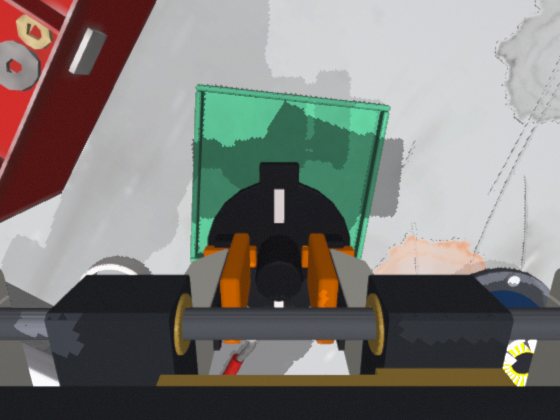

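The cap is level and held over the tray, with its mark at (205,279). Lowering onto the floor: contact is expected near TCP z 0.207.

```bash
python3 -m inch '0 0 0.035 0 0.04; 0 0 0.07 0 0.04; 0 0 0.1 0 0.04; 0 0 0.12 0 0.04; 0 0 0.129 0 0.04'
python3 -m inch '0 0 0.002 0 0.04; 0 0 0.002 0 0.04'
```

```text
clock: 7.15
position: [0.4789, -0.0072, 0.2109]
ee_rot: [-3.01, -0.897, 0.005]
force: [0.1, -0.5, -1.4]
width: 0.488
gripper_force: 25.0
clock: 7.35
position: [0.4798, -0.0062, 0.2112]
ee_rot: [3.01, 0.899, 0.001]
force: [-0.7, 0.0, -2.3]
width: 0.483
gripper_force: 25.0
```

```bash
python3 -m inch '0 0 0.001 0 0.04; 0 0 0.002 0 0.04; 0 0 0.002 0 0.04'; python3 -m inch '0 0 0.001 0 0.04; 0 0 0.002 0 0.04; 0 0 0.002 0 0.04'
```

```text
clock: 7.65
position: [0.4797, -0.0058, 0.2092]
ee_rot: [3.009, 0.901, 0.002]
force: [-0.4, -0.6, -1.5]
width: 0.486
gripper_force: 25.0
clock: 7.95
position: [0.4796, -0.0057, 0.2069]
ee_rot: [3.009, 0.901, 0.0]
force: [-0.3, -0.2, 3.8]
width: 0.485
gripper_force: 25.0
```

Contact (3.8 N upward). Opening the fingers, then retreating straight up.

```bash
python3 -m inch '0 0 0 0 0.06; 0 0 0 0 0.0918; 0 0 0 0 0.0918; 0 0 0 0 0.0918; 0 0 0 0 0.0918'; python3 -m inch '0 0 0 0 0.0918; 0 0 0 0 0.0918; 0 0 0 0 0.0918'
```

```text
clock: 8.45
position: [0.4795, -0.0057, 0.2067]
ee_rot: [3.01, 0.901, 0.0]
force: [-0.5, -0.7, -0.1]
width: 0.875
gripper_force: 0.0
clock: 8.75
position: [0.4795, -0.0057, 0.2067]
ee_rot: [3.01, 0.901, -0.0]
force: [0.3, -0.4, -0.3]
width: 0.998
gripper_force: 0.0
```

```bash
python3 -m inch '0 0 -0.02 0 0.0918; 0 0 -0.05 0 0.0918; 0 0 -0.09 0 0.0918; 0 0 -0.13 0 0.0918; 0 0 -0.13 0 0.0918'
python3 - <<'E'
from h import *
save("wrist","i.png")
for q,z in [("cap",.005),("cap_grip",.048)]:
    for d in arm.place_of("wrist",q)[:1]: print(q,round(d["conf"],2),ray("wrist",d["point"],z))
E
```

```text
clock: 9.25
position: [0.4811, -0.0053, 0.3415]
ee_rot: [3.007, 0.9, 0.013]
force: [0.6, -0.3, -0.7]
width: 1.0
gripper_force: 0.0
cap 0.95 [ 0.4789 -0.0063  0.005 ]
cap_grip 0.95 [ 0.4773 -0.0039  0.048 ]
```

View pics/i.png

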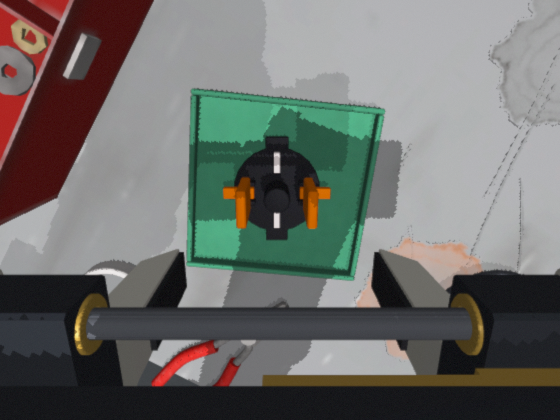

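The cap lies flat at about (188,277), in the middle of the tray, with its tabs sprung out.

```bash
python3 -c "
from cell import arm
print(arm.sign_off())"
```

```text
the job is handed in; nothing more can be done
None
```

The cap was unlocked, lifted off and set down upright and released within a few millimetres of the tray's centre, and the job was handed in at about 9 s; the sign-off gave no verdict, and I did not re-measure the carton, ratchet and torch.

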